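Shim the rocking microscope

ROBOT

A 6-joint arm with a two-finger parallel gripper is mounted at the origin on the work surface. World frame = base frame: x ahead of the robot, y to its left, z up, the work surface at z = 0. Lengths are in mm, angles in rad, forces in N, time in s.
With the tool pointing down it reaches from about 350 to 975 mm from the base axis. Payload 7.1 kg.
Tool frame: the origin (TCP) lies on the front face of the gripper's body, between the roots of the fingers; the fingertips stand 80 mm ahead of it and the grasp point (between the pads) lies 61 mm ahead of it (env.tips_ahead is the distance from the TCP to the fingertips, in mm); z points along the fingers, y is the line along which they close (so a half turn about z gives the same grasp; the last joint's range is limited). The gripper opens to 88 mm and grips with 3 to 60 N. Pads are 20 mm wide; open, the fingers measure 115 mm over their backs; the gripper's body (75 mm by 178 mm) begins 61 mm behind the grasp point.
Start: joints at [1.144, 0.423, 1.63, -0, 1.089, -0.019], TCP at [247.837, 573.744, 302.675] pointing down, gripper open.
Joint ranges: [-3, 3], [-0.9, 2.11], [0.09, 2.58], [-1.31, 4.45], [0.11, 2.69], [-2.54, 2.54]. Speed limits (rad/s): [2.39, 2.39, 3.01, 3.14, 3.14, 3.14].

INTERFACE

Orientations are given as a unit quaternion [x, y, z, w].
In Python, from station import env, set_gripper, viewer, workorder gives the robot as it stands. Calls block until the motion is done:
- env.reach(position, orientation): joint-space move of the TCP to a pose.
- env.move_l(position, rot=None, rate=150, f_stop=None): straight line of the TCP; rot=None keeps the orientation; rate is the mean speed in mm/s. With f_stop (N) it stops when the force on the tool has changed by that much, and returns True; else False.
- env.move_joints(angles): joint-space move.
- set_gripper(opening): finger opening in mm; the grip force is fixed at half the most; returns when the fingers have stopped.
- env.hold(seconds).
- env.ik(position, orientation): joint angles nearest the present ones, or None.
- env.read_state(): the state.
- viewer.camera(name): name is "side" or "top" or "wrist"; returns the picture (480x640x3 uint8, blue, green, red); there is no depth.
- viewer.camera_params(name): a dict with "fx", "fy", "cx", "cy" (pixels), "pose" (4x4, takes a point from camera to world coordinates); the wrist camera has in their place "tool_from_camera" (4x4, takes a point from camera to tool coordinates, whose origin is the TCP and whose axes are the flange's). Camera axes: x right, y up, looking along -z (the intrinsics and any distortion apply to the point x, -y, -z); pixel columns grow to the right and rows downward; lengths in mm; the calibration is good to about 2 mm. A picture is of the moment at which its call begins: read the wrist's pose just before it. camera_params takes no time and is no camera call.
A pose or a line that the arm cannot do raises env.IKError and nothing moves.
- workorder.sign_off(): hands the job in; it is judged then, once.
The state is a dict: "time_s": time; "qpos": joint angles; "dq": joint speeds; "tau": joint torques, N m; "tool_pos": TCP position; "orientation": TCP orientation; "force": force on the tool from outside, world axes, zero at the start; "wrist_torque": the same for the moment, N m; "width": finger opening in mm; "grip_force": force on a finger pad.
Only numpy, scipy, OpenCV 4.12 (cv2) and the standard library are available. Lean on these libraries where they do the work, as an engineer would, in place of code of your own. Each camera call takes 0.05 s, during which the arm holds its last target. There are 200 camera calls.

TASK

The microscope rocks because the foot under its front left corner (the corner nearest you, on your left) has lost its rubber pad. With the fingertips push the wooden wedge along the bench, thin end first, under that foot until it is snug and the rocking stops, without jacking the microscope up; then press down firmly (about 10 N) on top of that corner for a moment to check that it no longer dips, and draw clear. Only push and press: do not pinch or lift the wedge, do not shove the microscope along the bench, and leave everything else where it lies.

Things in the scene. Friction and masses are not known exactly. Their poses are not given: they have to be found in the camera images.
- microscope: Boom-stand stereo microscope, 4.6 kg, loose on four feet. Origin at bench level under the middle of its base; x to the far side, y to the robot's left, z up. White base plate 200 (x) by 240 (y) mm, underside 16, top 36 mm above the bench. Three feet have rubber pads and hold it level. Pillar 25 mm thick, 355 mm high at x +30, y +55 mm; boom and head (from 158 mm up) reach from it to -y.
- bare_foot: The foot without a pad, fixed under the front left corner of the base (microscope x -80, y +100 mm, 20 mm in from both edges): a domed steel stud 22 mm across. Origin at the lowest point of the dome, which hangs 8 mm above the bench.
- corner_top (a point): Point on the flat top of the base plate straight above the bare foot, 36 mm above the bench: the place to press. Unshimmed, about 4 N here rocks the microscope until the bare foot lands.
- wedge: Loose beech wedge, 80 x 36 mm, 35 g, flat on the bench to the left of that corner. Origin mid-underside; x to the thin end. Ends and sides upright; top slopes from 16 mm high at x -40 to 2 mm at x +40 mm. Slides at under 1 N; meets the foot when that is at about x +6 mm in the wedge's frame, then the push rises fast: 4 to 8 N is snug, and friction keeps it there; far more jacks the base up.
- bench_block: Bystander: flat steel bench block, 62 x 40 x 18 mm, not a wedge.
- ball_vise: Bystander: engraver's ball vise, 92 mm across, 82 mm high.
- ring_clamp: Bystander: wooden ring clamp lying flat, 120 mm long, 24 mm high.
- graver: Bystander: graver with a mushroom handle, lying, 112 mm long, 28 mm high.
- tweezers: Bystander: steel tweezers lying flat, 130 mm long, 8 mm high.
- loupe: Bystander: black eye loupe standing on its small end, 38 mm across, 34 mm high.
- paste_jar: Bystander: small amber jar with a black cap, 44 mm across, 42 mm high.
- hammer: Bystander: small hammer lying flat, 220 mm long.
There are look-alikes about, which are no part of the job. Several things have the shape of the wedge; the one meant has the colours described above.

How it is judged:
By the outcome, as a careful person would: the job done as asked, in the order asked, and still so for the second after the job is handed in, with the robot touching nothing.
It also fails if it takes over 50 s, if anything falls off the work surface, if the arm or the gripper's body presses on something with over 40 N, if the wrist force passes 120 N, or if a joint passes its speed limit or range.

## Working session

There is one attempt and no reset: what is moved stays moved. The work goes in short steps, each a Python script; the robot and the scene stay as the last script left them, time stands still between calls to the robot, and variables do not carry over. Pictures are saved under pics/ and viewed, at most 10 in all, crops included, and the job is handed in when it is done.

```bash
mkdir -p pics; ls; python3 - <<'E'
from station import env, set_gripper, viewer, workorder
import cv2,numpy as np
np.set_printoptions(precision=4,suppress=True)
for n in ["side","top"]:
    cv2.imwrite(f"pics/{n}0.png",viewer.camera(n)); print(n,viewer.camera_params(n))
print(viewer.camera_params("wrist")); print(env.read_state())
E
```

```text
pics
side {'fx': 465.06093929062865, 'fy': 465.06093929062865, 'cx': 318.8335178288444, 'cy': 241.9953946121024, 'pose': array([[   0.9175,    0.2561,   -0.3042,  271.8991],
       [  -0.3973,    0.5597,   -0.7272, -535.6605],
       [  -0.016 ,    0.7881,    0.6153,  609.0777],
       [   0.    ,    0.    ,    0.    ,    1.    ]])}
top {'fx': 575.9884661913441, 'fy': 575.9884661913441, 'cx': 324.6230670478627, 'cy': 244.57630980764642, 'pose': array([[   0.0107,    0.9981,   -0.0604,  480.0801],
       [  -0.9999,    0.0105,   -0.0039,  109.1608],
       [  -0.0032,    0.0605,    0.9982, 1353.4445],
       [   0.    ,    0.    ,    0.    ,    1.    ]])}
{'fx': 385.4286052256827, 'fy': 385.4286052256827, 'cx': 315.2402803217396, 'cy': 244.1893927091631, 'tool_from_camera': array([[  0.0007,   0.9654,   0.261 ,  71.8666],
       [  1.    ,  -0.0008,   0.    ,   0.2522],
       [  0.0002,   0.261 ,  -0.9654, -81.448 ],
       [  0.    ,   0.    ,   0.    ,   1.    ]])}
{'time_s': 0.1, 'qpos': array([ 1.144 ,  0.4238,  1.6306, -0.    ,  1.0886, -0.019 ]), 'dq': array([-0.0004, -0.0015, -0.0014,  0.0003,  0.0011, -0.0019]), 'tau': array([ -0.0018, -54.5609, -27.4325,   0.0644,   0.0187,  -0.0001]), 'tool_pos': array([247.697 , 573.4161, 301.9648]), 'orientation': array([ 0.2025,  0.9793, -0.0007, -0.0001]), 'force': array([0.2442, 0.6585, 0.2316]), 'wrist_torque': array([-0.0287, -0.0309,  0.0161]), 'grip_force': 0.0, 'width': 87.75046187582885}
```

View pics/top0.png

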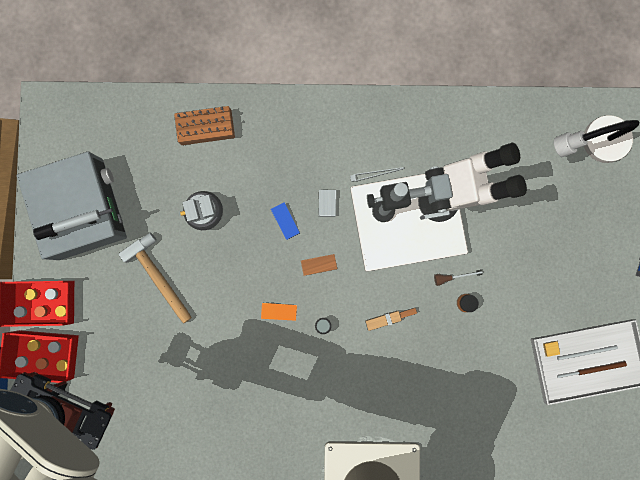

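View pics/side0.png

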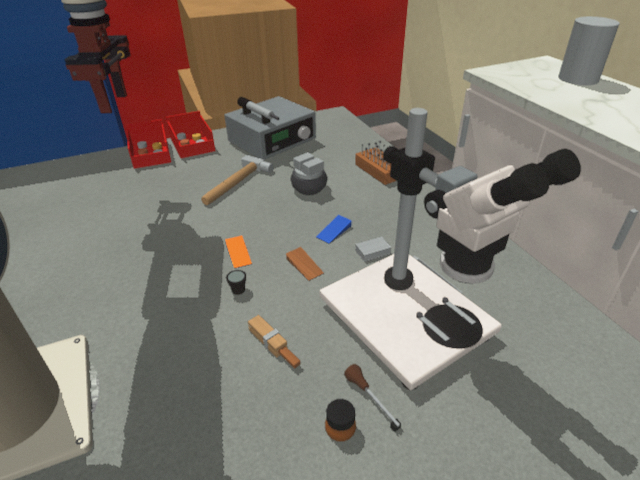

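Wedge-shaped candidates in the top view are orange (279,311), blue (285,221), brown wood (319,265) and the grey steel block (328,203). Only the brown one is wood-coloured, and it lies to the left of the base's front left corner at about (367,270). I'll localise it and confirm with the wrist camera.

```bash
cat > h.py <<'E'
from station import env, set_gripper, viewer, workorder
import cv2,numpy as np
from scipy.spatial.transform import Rotation as R
np.set_printoptions(precision=2,suppress=True)
def shot(n):
    """picture, params, camera pose (world)"""
    p=viewer.camera_params(n)
    if n=="wrist":
        s=env.read_state(); T=np.eye(4); T[:3,:3]=R.from_quat(s["orientation"]).as_matrix(); T[:3,3]=s["tool_pos"]
        T=T@p["tool_from_camera"]
    else: T=p["pose"]
    return viewer.camera(n),p,T
def ray(p,T,uv):
    uv=np.atleast_2d(uv).astype(float)
    d=np.c_[(uv[:,0]-p["cx"])/p["fx"],-(uv[:,1]-p["cy"])/p["fy"],-np.ones(len(uv))]@T[:3,:3].T
    return T[:3,3],d
def plane(p,T,uv,z):
    o,d=ray(p,T,uv); return o+d*((z-o[2])/d[:,2])[:,None]
def tri(r1,r2):
    """nearest point of two rays, and the gap"""
    (o1,d1),(o2,d2)=r1,r2; d1=d1[0];d2=d2[0]
    s=np.linalg.lstsq(np.c_[d1,-d2],o2-o1,rcond=None)[0]
    a,b=o1+s[0]*d1,o2+s[1]*d2; return (a+b)/2,np.linalg.norm(a-b)
def project(p,T,X):
    c=(np.atleast_2d(X)-T[:3,3])@T[:3,:3]
    return np.c_[p["cx"]+p["fx"]*c[:,0]/-c[:,2],p["cy"]-p["fy"]*c[:,1]/-c[:,2]]
def brown(im):
    h=cv2.cvtColor(im,cv2.COLOR_BGR2HSV)
    return cv2.inRange(h,(5,90,70),(14,190,200))
def blobs(m,amin):
    c,_=cv2.findContours(m,cv2.RETR_EXTERNAL,cv2.CHAIN_APPROX_NONE)
    return [k for k in c if cv2.contourArea(k)>amin]
E
python3 - <<'E'
from h import *
for n,px,corner in [("top",(319,265),(367,270)),("side",(305,264),(322,295))]:
    im,p,T=shot(n)
    print(n,"hsv",cv2.cvtColor(im,cv2.COLOR_BGR2HSV)[px[1],px[0]])
    for k in blobs(brown(im),100):
        r=cv2.minAreaRect(k); b=cv2.boxPoints(r); print(np.array(r[0]),r[1:],plane(p,T,[r[0]],8)[0])
        if abs(r[0][0]-px[0])<15 and abs(r[0][1]-px[1])<15: print(plane(p,T,b,8))
    w=cv2.inRange(im,(200,)*3,(255,)*3)
    for k in blobs(w,3000):
        a=cv2.approxPolyDP(k,8,True)[:,0]; print("white",[list(map(int,x)) for x in a]); print(plane(p,T,a,36))
E
```

```text
top hsv [ 12 141 157]
[602.91 368.02] ((3.7769479751586914, 46.87192153930664), 79.11447143554688) [ 283.07 -530.56    8.  ]
[318.69 264.46] ((15.29705810546875, 34.12420654296875), 78.69007110595703) [514.87 127.72   8.  ]
[[524.12 170.43   8.  ]
 [540.6   92.41   8.  ]
 [505.63  85.06   8.  ]
 [489.2  162.97   8.  ]]
[203.99 125.21] ((32.451385498046875, 56.97780227661133), 82.14668273925781) [842.11 403.49   8.  ]
white [[635, 321], [537, 339], [549, 399], [639, 382]]
[[ 393.54 -591.9    36.  ]
 [ 350.55 -369.32   36.  ]
 [ 216.79 -394.77   36.  ]
 [ 256.9  -597.93   36.  ]]
white [[424, 174], [351, 187], [366, 270], [466, 253], [459, 210], [443, 222], [421, 220], [419, 209], [384, 223], [372, 216], [367, 193], [423, 186]]
[[ 725.4  -113.26   36.  ]
 [ 693.44   54.9    36.  ]
 [ 502.65   19.11   36.  ]
 [ 543.95 -209.34   36.  ]
 [ 642.7  -193.68   36.  ]
 [ 614.63 -156.89   36.  ]
 [ 618.71 -106.41   36.  ]
 [ 644.06 -101.8    36.  ]
 [ 610.91  -21.52   36.  ]
 [ 626.77    6.12   36.  ]
 [ 679.89   17.94   36.  ]
 [ 697.46 -110.97   36.  ]]
side hsv [ 12 150 156]
[339.12 431.16] 
[... 545 characters left out ...]
36719) [835.64 411.13   8.  ]
white [[320, 290], [410, 381], [459, 350], [432, 341], [415, 317], [425, 309], [383, 283], [393, 255]]
[[ 502.29   14.22   36.  ]
 [ 545.38 -212.16   36.  ]
 [ 643.86 -194.92   36.  ]
 [ 616.32 -163.23   36.  ]
 [ 619.76 -109.27   36.  ]
 [ 644.92 -100.73   36.  ]
 [ 612.44  -15.89   36.  ]
 [ 668.99   44.91   36.  ]]
white [[467, 70], [639, 150], [638, 88], [602, 76], [631, 89], [608, 95], [562, 82], [561, 61], [548, 56]]
[[1476.37  871.68   36.  ]
 [1473.86  152.03   36.  ]
 [1870.2   468.33   36.  ]
 [1863.11  606.72   36.  ]
 [1841.42  471.82   36.  ]
 [1728.1   465.63   36.  ]
 [1689.72  622.03   36.  ]
 [1866.47  799.44   36.  ]
 [1870.05  869.98   36.  ]]
```

```bash
cat >> h.py <<'E'
def down(x):
    """tool pointing down, tool x along the given horizontal direction"""
    x=np.r_[np.array(x[:2])/np.linalg.norm(x[:2]),0]; z=np.array([0,0,-1.])
    return R.from_matrix(np.c_[x,np.cross(z,x),z]).as_quat()
U=np.array([0.18,-0.983,0]); U/=np.linalg.norm(U)   # microscope -y
V=np.array([-U[1],U[0],0])                          # microscope +x
Q=down(-U)
E
python3 - <<'E'
from h import *
set_gripper(0)
import pickle
d=[]
for i,P in enumerate([(500,190,230),(530,60,230)]):
    env.reach(np.array(P,float),Q)
    s=shot("wrist"); d.append(s); cv2.imwrite(f"pics/w{i}.png",s[0])
    for k in blobs(brown(s[0]),500):
        r=cv2.minAreaRect(k); print(np.array(r[0]),np.array(r[1]),plane(s[1],s[2],[r[0]],8)[0])
pickle.dump(d,open("d.pkl","wb"))
st=env.read_state(); print(st["time_s"],st["tool_pos"],st["qpos"])
cv2.imwrite("pics/pair.png",cv2.resize(np.vstack([d[0][0],d[1][0]]),None,fx=.62,fy=.62))
E
```

```text
[319. 293.] [68. 44.] [512.49 139.16   8.  ]
[311.5 140.5] [109.  49.] [514.01 129.78   8.  ]
3.9333 [529.95  60.77 230.04] [ 0.09  0.39  1.89  0.    0.87 -0.09]
```

View pics/pair.png

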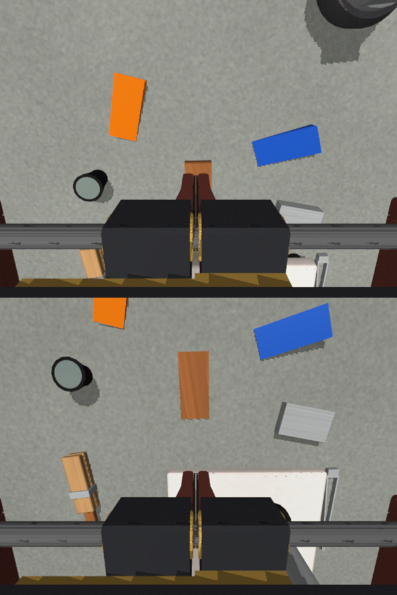

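The brown wedge is at (193,385) in the lower picture, with its long axis roughly towards the base. I'll confirm its thick end in an enlarged crop.

```bash
python3 - <<'E'
from h import *
a=cv2.imread("pics/w0.png")[235:335,260:380]; b=cv2.imread("pics/w1.png")[70:210,255:375]; c=cv2.imread("pics/side0.png")[235:295,270:340]
f=lambda i:cv2.resize(i,(260,int(260*i.shape[0]/i.shape[1])),interpolation=cv2.INTER_CUBIC)
L=[f(i) for i in (a,b,c)]; H=max(i.shape[0] for i in L)
cv2.imwrite("pics/crop.png",np.hstack([cv2.copyMakeBorder(i,0,H-i.shape[0],0,0,0) for i in L]))
E
```

```text
(no output)
```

View pics/crop.png

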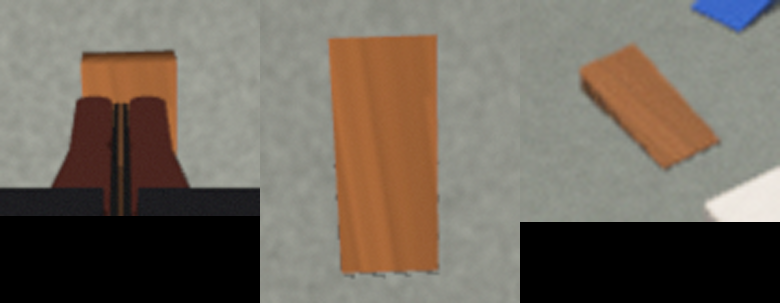

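The crop confirms it: the brown wooden wedge has its thick end (dark end face) at +y, away from the microscope, and its thin end faces the base. Next come exact positions and heights from the two wrist views, plus the top view.

```bash
python3 - <<'E'
from h import *
import pickle
d=pickle.load(open("d.pkl","rb")); (i0,p,T0),(i1,_,T1)=d
for a,b in [((297.8,260.8),(286.8,87.5)),((340.8,260),(336.7,86.6))]:
    print("thick tri",tri(ray(p,T0,a),ray(p,T1,b)))
th=plane(p,T1,[(286.8,87.5),(336.7,86.6)],16); tn=plane(p,T1,[(292.8,195.5),(337.1,194.6)],2)
print(th,tn,(th.mean(0)+tn.mean(0))/2,tn.mean(0)-th.mean(0), tn[1]-tn[0])
# base plate in w1
w=cv2.inRange(i1,(190,)*3,(255,)*3)
for k in blobs(w,300):
    a=cv2.approxPolyDP(k,6,True)[:,0]; print(a.tolist()); print(plane(p,T1,a,36)[:,:2])
tp=cv2.imread("pics/top0.png"); sd=cv2.imread("pics/side0.png")
pt,ps=viewer.camera_params("top"),viewer.camera_params("side")
c=tri(ray(pt,pt["pose"],(366,270)),ray(ps,ps["pose"],(320.5,293))); print("corner tri top/side",c)
E
```

```text
thick tri (array([489.71, 163.68,   7.22]), np.float64(0.626646231053621))
thick tri (array([525.2 , 170.84,   6.73]), np.float64(0.5326980741407258))
[[490.2  162.66  16.  ]
 [525.21 169.68  16.  ]] [[506.75  85.     2.  ]
 [541.66  92.13   2.  ]] [515.95 127.37   9.  ] [ 16.5  -77.61 -14.  ] [34.91  7.14  0.  ]
[[480, 402], [503, 440], [508, 403]]
[[689.62 -51.74]
 [720.05 -84.78]
 [712.83 -48.46]]
[[293, 283], [270, 285], [271, 320], [283, 320]]
[[519.05  24.23]
 [502.06  19.46]
 [507.21  -9.29]
 [516.45  -7.59]]
[[515, 358], [522, 281], [337, 283], [348, 321], [436, 321], [470, 359]]
[[705.34  -6.91]
 [689.93  57.24]
 [552.    30.28]
 [566.63   0.76]
 [634.36  13.19]
 [670.01 -14.33]]
corner tri top/side (array([503.72,  18.  ,  24.61]), np.float64(1.8600999218102168))
```

```bash
cat >> h.py <<'E'
def rot2(a): a=np.radians(a); return np.array([np.sin(a),-np.cos(a),0]),np.array([np.cos(a),np.sin(a),0])
U,V=rot2(10.8); Q=down(-U); FOOT=np.array([525.7,3.4,0])
UP=np.array([0,0,1.])
def wedge():
    """measure wedge from the wrist camera: centre, yaw off -y (deg)"""
    im,p,T=shot("wrist"); k=max(blobs(brown(im),1000),key=cv2.contourArea)
    b=cv2.boxPoints(cv2.minAreaRect(k)); P=plane(p,T,b,9)
    P=P[np.argsort(P@U)]; e0,e1=P[:2].mean(0),P[2:].mean(0)   # thick, thin ends, taken at mid height
    Z=lambda q,z:T[:3,3]+(q-T[:3,3])*(z-T[2,3])/(9-T[2,3])
    e0,e1=Z(e0,16),Z(e1,2); a=e1-e0
    c=(e0+e1)/2; c[2]=0
    return im,c,np.degrees(np.arctan2(a[0],-a[1])),np.linalg.norm(a[:2])
E
python3 - <<'E'
from h import *
im,c,yaw,L=wedge(); print("before",c,yaw,L,"lateral foot",(FOOT-c)@V)
A,N=rot2(yaw); q=down(-A)
s=-(FOOT-c)@V                      # shift wanted toward -V
p0=c-9*A+46*N
env.move_l(p0+UP*230,q,rate=200); env.move_l(p0+UP*84,rate=150)
env.move_l(c-9*A+(18+12.7-s)*N+UP*84,rate=40)
st=env.read_state(); print(st["force"],st["tool_pos"])
p1=c-9*A+(18+12.7-s+8)*N
env.move_l(p1+UP*84,rate=60); env.move_l(p1+UP*130,rate=150)
env.reach(np.array([530,60,230.]),Q)
im,c,yaw,L=wedge(); print("after",c,yaw,L,"lateral foot",(FOOT-c)@V, env.read_state()["time_s"])
cv2.imwrite("pics/w2.png",im)
E
```

```text
before [514.37 127.37   0.  ] 10.193258789566869 80.10851536039773 lateral foot -12.10122296415309
[0.36 0.52 0.22] [531.26 139.55  84.04]
after [503.95 125.91   0.  ] 9.713631780667903 78.91841219254462 lateral foot -1.5942815921525302 7.9083
```

```bash
python3 - <<'E'
from h import *
set_gripper(8)
c=np.array([505,126,0.])
pos=lambda d,z: FOOT-d*U+UP*z        # d = tip centre's distance from the foot
d0=(FOOT-c)@U+40+10+14
print("d0",d0)
env.move_l(pos(d0,230),rate=200); env.move_l(pos(d0,84),rate=150)
env.move_l(pos(74,84),rate=60,f_stop=4)
print(env.read_state()["force"])
hit=env.move_l(pos(42,84),rate=5,f_stop=5)
for _ in range(3):
    s=env.read_state(); print(hit,s["time_s"],"push",s["force"]@U,s["force"],"d",(FOOT-s["tool_pos"])@U); env.hold(.1)
cv2.imwrite("pics/side1.png",viewer.camera("side"))
E
```

```text
d0 188.30721015126173
[0.1  0.05 0.37]
True 15.6417 push -0.3221358623074786 [-0.65  0.2   0.52] d 57.83025246085904
True 15.7417 push -0.8404320822691108 [0.58 0.97 0.49] d 57.882774661592784
True 15.8417 push 0.0010030904652069267 [-0.4  -0.08  0.95] d 57.90173933115944
```

View pics/side1.png

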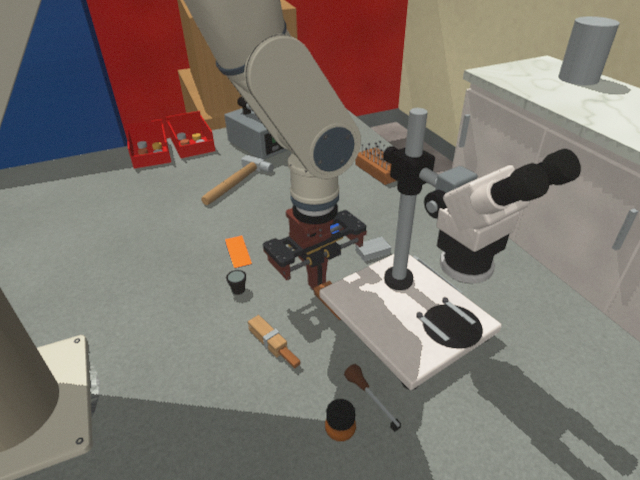

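The side view shows the tips behind the wedge at (318,290), with its thin end under the base's left edge. The push peaked at 5 N at about the expected depth and then relaxed, so I'll push again slowly to check it is snug.

```bash
python3 - <<'E'
from h import *
pos=lambda d,z: FOOT-d*U+UP*z
d=57.5
while d>54:
    hit=env.move_l(pos(d,84),rate=4,f_stop=5.5); s=env.read_state()
    print(hit,round(d,2),"push",-s["force"]@U,"d",(FOOT-s["tool_pos"])@U)
    if hit or -s["force"]@U>5.2: break
    d-=.3
env.hold(.1); s=env.read_state(); print(s["time_s"],-s["force"]@U,"d",(FOOT-s["tool_pos"])@U)
E
```

```text
False 57.5 push 3.0426779392485828 d 57.68932192474712
False 57.2 push 5.825167370195863 d 57.532649618326595
16.6833 4.845006188673416 d 57.53622558434463
```

```bash
python3 - <<'E'
from h import *
pos=lambda d,z: FOOT-d*U+UP*z
env.move_l(pos(90,84),rate=60); env.move_l(pos(90,190),rate=150)
set_gripper(0); q=down(-V)
env.reach(pos(0,190),q); env.move_l(pos(0,124),rate=100)
b=env.read_state()["force"][2]; print("base",b)
hit=env.move_l(pos(0,108),rate=6,f_stop=6)
s=env.read_state(); print(hit,s["time_s"],s["force"][2]-b,"tip z",s["tool_pos"][2]-80)
z=s["tool_pos"][2]
for _ in range(14):
    z-=.2; env.move_l(pos(0,z),rate=4,f_stop=8); s=env.read_state()
    f=s["force"][2]-b; print(round(z,2),f,s["tool_pos"][2]-80)
    if f>9.5: break
for _ in range(3): env.hold(.3); s=env.read_state(); print(s["time_s"],s["force"],s["tool_pos"][2]-80)
E
```

```text
base -0.5332855122064968
True 22.3417 5.804507299261952 tip z 36.340813754942715
116.14 4.048503448920938 36.335075777287216
115.94 8.26973067247948 36.28816840347281
115.74 9.551575161901617 36.26459948932161
23.4167 [-2.23  0.31  9.38] 36.27195319588631
23.7167 [-1.23 -0.11  8.77] 36.268956561416644
24.0167 [-1.39  0.63  8.65] 36.280119881067904
```

The corner doesn't dip: the tip moved 0.07 mm between 6 and 9.5 N. I'll bring it to a full 10 N, draw clear and look.

```bash
python3 - <<'E'
from h import *
pos=lambda d,z: FOOT-d*U+UP*z
env.move_l(pos(0,115.58),rate=4)
for _ in range(3): env.hold(.25); s=env.read_state(); print(s["force"],s["tool_pos"][2]-80)
env.move_l(pos(0,200),rate=60)
env.reach(np.array([400,250,260.]),Q)
env.hold(.3)
s=env.read_state(); print(s["time_s"],s["force"])
a=viewer.camera("top"); b=viewer.camera("side")
cv2.imwrite("pics/end.png",np.hstack([cv2.resize(a[150:350,240:500],(390,300)),cv2.resize(b[200:400,240:500],(390,300))]))
p=viewer.camera_params("top")
for k in blobs(cv2.inRange(a,(200,)*3,(255,)*3),8000): print(plane(p,p["pose"],cv2.approxPolyDP(k,8,True)[:4,0],36)[:,:2])
E
```

```text
[-2.42  0.64 11.3 ] 36.26300656498958
[-1.84  0.36 10.36] 36.258832797542524
[-2.46 -0.8  11.19] 36.24181950778234
28.7083 [-0.46 -0.73 -0.26]
```

View pics/end.png

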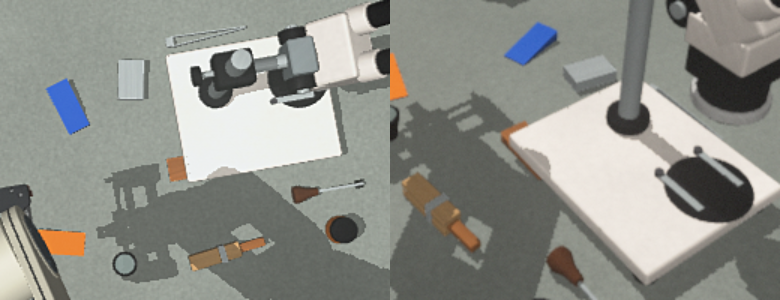

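The end view shows the wedge at (177,168), sticking out about 27 mm from under the front left corner. The base corner hasn't moved, at about (365,270) in the top view, and the other items are undisturbed.

```bash
python3 -c "
from h import *
print(workorder.sign_off())"
```

```text
the job is handed in; nothing more can be done
None
```

The wedge is snug under the bare foot (pushed to about 5–6 N). The corner held firm when pressed at 10–11 N, the arm is drawn clear, and the job was handed in about 29 s into the 50 s limit.

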